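# Hygiene check of a washed spatula

### The job

Lay the washed spatula flat in the wide empty compartment of the white tray, with its blade at the tray's blue end, and let go of it. Then take the orange probe out of its stand and hold it upright with its white sprung tip resting gently on the green dot on the blade, the tip pushed about half way in; finish while still holding it there. Leave everything else where it is, and never press hard.

Things in the scene. Friction and masses are not known exactly. Their poses are not given: they have to be found in the camera images.
- spatula: loose spatula, 200 mm long, 0.12 kg, lying flat. Blue handle, a bar 115 long, 24 wide, 26 mm tall; flat metal blade 90 long, 64 wide, 5 mm thick; undersides level. Origin: on the underside below the centre of mass, 30 mm from the blade end of the handle: grip it there across the 24 mm. x points to the blade (blade end at x = +115 mm, handle end at -85 mm), z up
- spatula_dot (a point): centre of the green dot (16 mm across) on the top face of the spatula's blade, 80 mm from the spatula's origin along its x, 5 mm above its underside
- tray: white tray fixed to the table, 244 (x) x 188 (y) x 14 mm; floor and walls 4 mm thick. Origin: centre of the underside; x points to its blue end (blue wall and floor patch). Three compartments side by side, long in x (236 mm inside): the wide empty one (84 mm wide, centre y = +48 mm) for the spatula, the middle one (44 mm, y = -20 mm) with a scraper, the last (44 mm, y = -68 mm) with a brush
- tray_bay (a point): centre of the inner floor of the wide compartment (floor 4 mm above the table); axes as the tray's
- stand: grey block fixed to the table, 80 x 80 mm, 50 mm tall, with an upright 22 mm hole in its middle in which the probe stands. Origin: centre of the underside
- probe: loose orange round probe, 0.12 kg, upright in the stand. Grip cylinder 30 mm in diameter from z = 0 to +100 mm in its frame; below it a black nose (18 mm) to z = -30 mm and the white sprung tip (10 mm) to z = -45 mm. Origin: on the axis at the underside of the grip cylinder, resting on the stand's top; z is the axis, pointing up from the tip. Lift it over 45 mm to clear the stand
- probe_point (a point): centre of the end face of the probe's white tip: on the axis, 45 mm below the probe's origin while the tip is out
- probe_tip (a joint): how far the white tip is pushed into the probe, in m: 0 fully out (at rest), 0.010 fully in. A spring pushes it out: 1 N at 0, growing by 0.4 N per mm, so 3 N half way in and 5 N fully in, where it stops hard
- brush: bystander: yellow brush with a white head, 195 mm long, 18 mm tall, in the tray's last compartment
- scraper: bystander: flat red scraper 160 x 34 x 5 mm in the tray's middle compartment
- potato_a: bystander: dark red sweet potato 140 mm long, 46 mm thick
- potato_b: bystander: the second sweet potato, same size
- bowl: bystander: small steel bowl 120 mm across, 50 mm tall
- bottle: bystander: clear bottle with a blue cap, 60 mm across, 170 mm tall
- jar: bystander: white jar with a red cap, 60 mm across, 80 mm tall

How it is judged:
By the outcome, as a careful person would: the job done as asked, in the order asked, and still so for the second after the job is handed in, while the arm keeps its last pose, push and grip.
It also fails if it takes over 58 s, if anything falls off the work surface, if the arm or the gripper's body presses on something with over 40 N, if the wrist force passes 120 N, or if a joint passes its speed limit or range.

### The arm

A 7-joint arm with a two-finger parallel gripper is mounted at the origin on the work surface. World frame = base frame: x ahead of the robot, y to its left, z up, the work surface at z = 0. Lengths are in m, angles in rad, forces in N, time in s.
With the tool pointing down it reaches from about 0.35 to 0.9 m from the base axis. Payload 8.1 kg.
Tool frame: the origin (TCP) lies between the finger pads; the fingertips stand ahead of it and the grasp point (between the pads) is the TCP (arm.nose_length is the z of the fingertips in the tool frame, in m); z points along the fingers, y is the line along which they close (so a half turn about z gives the same grasp; the last joint's range is limited). The gripper opens to 92 mm and grips with 3 to 60 N. Pads are 19 mm wide; open, the fingers measure 130 mm over their backs; the gripper's body (75 mm by 190 mm) begins 47 mm behind the grasp point.
Start: joints at [-1.321, 0.434, 0.025, 1.573, -0.012, 1.134, -0.075], TCP at [0.216, 0.587, 0.246] pointing down, gripper open.
Joint ranges: [-2.62, 2.62], [-0.44, 2.09], [-1.27, 1.32], [0.08, 2.57], [-1.32, 4.46], [0.12, 2], [-2.74, 2.74]. Speed limits (rad/s): [2.22, 2.22, 3.01, 3.01, 3.14, 3.14, 3.14].

### API

Orientations are given as a rotation vector (axis times angle).
In Python, from cell import sensors, optics, arm gives the robot as it stands.
- The arm moves only by the tool arm_command, never from a script. Its argument "deltas" is one flat list of numbers, 7 for each row, row after row: the turn, a rotation vector about the world's x, y, z as a fraction of full scale, then the shift along the world's x, y, z as a fraction of full scale, then the finger opening in mm, from 0 to 91.8. In form: [wx, wy, wz, dx, dy, dz, fingers, wx, wy, wz, dx, dy, dz, fingers, ...]. A call has 1 to 20 rows; each row is the pose to reach, as a shift and turn from the pose commanded when the call began; what a row does not reach only later rows make up. Full scale, the value 1, is 1 m for a shift and 90 degrees for a turn. A row lasts 1/10 s, in which the tool goes at most 50 mm and 8.59 degrees, less where a joint would pass 70% of its speed; a pose out of reach is approached as far as the arm can. A call with a number of a shift or a turn outside -1 to 1 is refused whole. A call with a gripper value outside its range is refused whole. The fingers move at their own pace and stop on an object; "force" is the grip in N (left out, the last holds). Time passes only in rows, so rows that repeat a pose let the fingers close. It gives the time, the measured TCP pose, the force, the opening and the grip force at its end, in the units of the state.
- sensors.observe(): the state, without advancing time (a new reading comes with each control period).
- optics.get_image(name): name is "side" or "top"; returns the picture (384x512x3 uint8, blue, green, red); there is no depth.
- optics.calibration(name): a dict with "camera_matrix" (3x3 intrinsics, pixels), "rvec" (rotation vector, rad) and "tvec" (3), from world to camera coordinates, as OpenCV has them. Camera axes: x right, y down, z forward; pixel columns grow to the right and rows downward; lengths in m; the calibration is good to about 2 mm. A picture is of the moment at which its call begins. calibration takes no time and is no camera call.
- arm.sign_off(): hands the job in; it is judged then, once.
The state is a dict: "clock": time; "joints": joint angles; "dq": joint speeds; "joint_efforts": joint torques, N m; "position": TCP position; "ee_rot": TCP orientation; "force": force on the tool from outside, world axes, zero at the start; "ft_torque": the same for the moment, N m; "width": opening from 0.0 (shut) to 1.0 (fully open); "gripper_force": force on a finger pad.
Only numpy, scipy, OpenCV 4.12 (cv2) and the standard library are available. Lean on these libraries where they do the work, as an engineer would, in place of code of your own. Each camera call takes 0.05 s, during which the arm holds its last target. There are 200 camera calls.

## Working session

There is one attempt and no reset: what is moved stays moved. The work goes in short steps, Python scripts to look and compute and a tool call to move; the robot and the scene stay as the last step left them, time stands still between calls to the robot, and variables do not carry over. Pictures are saved under pics/ and viewed, at most 10 in all, crops included, and the job is handed in when it is done.

Besides the shell and the picture viewer there is one more tool, called after ">>>" as a command line: name --argument value ..., lists and objects as JSON in quotes. arm_command: Moves the arm, as the interface text tells. Its arguments: {"type":"object","properties":{"deltas":{"type":"array","items":{"type":"number"}},"force":{"type":"number"}},"required":["deltas"]}

```bash
mkdir -p pics; ls; python3 - <<'E'
from cell import sensors, optics, arm
import cv2
for n in("top","side"):
    cv2.imwrite(f"pics/{n}0.png",optics.get_image(n))
    c=optics.calibration(n); print(n,c)
print(sensors.observe(),arm.nose_length)
E
```

```text
pics
top {'camera_matrix': array([[464.68700968,   0.        , 256.93554504],
       [  0.        , 464.68700968, 187.45767843],
       [  0.        ,   0.        ,   1.        ]]), 'rvec': array([ 2.20104662, -2.14854906,  0.08459982]), 'tvec': array([-0.00974918,  0.61313721,  1.22621566])}
side {'camera_matrix': array([[397.11403249,   0.        , 253.46895019],
       [  0.        , 397.11403249, 196.17596865],
       [  0.        ,   0.        ,   1.        ]]), 'rvec': array([ 2.35556588, -0.32352281,  0.14965928]), 'tvec': array([-0.57808324,  0.16705267,  1.14696337])}
{'clock': 0.1, 'joints': array([-1.32061133,  0.43518307,  0.024982  ,  1.57397473, -0.01159827,
        1.13403098, -0.07510071]), 'dq': array([ 2.47315288e-04, -2.48528426e-03,  3.98262692e-04, -4.15011226e-03,
       -6.01235648e-05, -7.19288232e-04, -8.46619824e-04]), 'joint_efforts': array([ 3.87810229e-03, -6.69132400e+01,  9.88493487e-01, -3.15144861e+01,
       -6.04976923e-02,  3.73188104e-02,  4.32644742e-05]), 'position': array([0.21584962, 0.58608786, 0.24501719]), 'ee_rot': array([-5.51381832e-01, -3.09270659e+00,  2.27175976e-03]), 'force': array([ 0.34358577,  0.2453365 , -0.57811951]), 'ft_torque': array([-0.00182427, -0.06012899, -0.05327023]), 'gripper_force': 0.0, 'width': 0.9995462802847952} 0.019
```

View pics/top0.png

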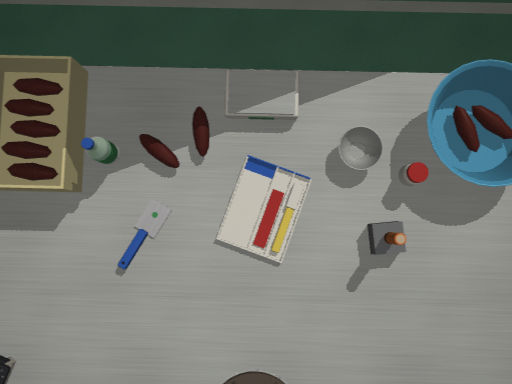

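View pics/side0.png

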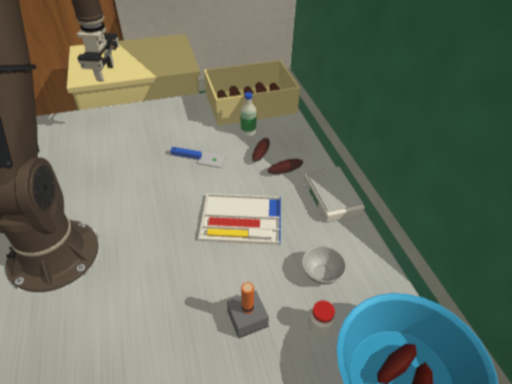

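The top view shows the spatula with its dot near (155,214) and handle end near (123,266). The tray has corners near (248,158), (309,180), (283,262) and (218,238), with the blue end at the top. The stand is near (386,238) with the probe, and the side view agrees. Next I'll measure by colour.

```bash
cat > h.py <<'E'
import numpy as np, cv2
from cell import sensors, optics, arm
def ray(n,uv,z):
    c=optics.calibration(n);R=cv2.Rodrigues(c["rvec"])[0];t=c["tvec"]
    p=cv2.undistortPoints(np.float64(uv).reshape(-1,1,2),c["camera_matrix"],None).reshape(-1,2)
    d=np.c_[p,np.ones(len(p))]@R; o=-R.T@t
    return o+d*((z-o[2])/d[:,2])[:,None]
def proj(n,P):
    c=optics.calibration(n)
    return cv2.projectPoints(np.float64(P).reshape(-1,1,3),c["rvec"],c["tvec"],c["camera_matrix"],None)[0].reshape(-1,2)
def blob(im,lo,hi,roi):
    x0,y0,x1,y1=roi; m=np.zeros(im.shape[:2],np.uint8)
    m[y0:y1,x0:x1]=cv2.inRange(cv2.cvtColor(im,cv2.COLOR_BGR2HSV),np.array(lo),np.array(hi))[y0:y1,x0:x1]
    return m
def cen(m):
    ys,xs=np.nonzero(m); return np.array([xs.mean(),ys.mean()]),len(xs)
E
python3 - <<'E'
from h import *
np.set_printoptions(precision=4,suppress=True)
t=cv2.imread("pics/top0.png");s=cv2.imread("pics/side0.png")
for n,im,r1,r2 in(("top",t,(140,200,172,230),(112,222,155,275)),("side",s,(203,150,228,170),(165,140,205,165))):
    g,k=cen(blob(im,(45,80,30),(85,255,255),r1)); b,kb=cen(blob(im,(100,120,40),(130,255,255),r2))
    G=ray(n,[g],.005)[0];B=ray(n,[b],.022 if n=="top" else .018)[0]
    print(n,g,k,G,b,kb,B,"dist",np.hypot(*(G-B)[:2]),"yaw",np.degrees(np.arctan2(*(G-B)[1::-1])))
m=blob(t,(5,120,80),(20,255,255),(375,220,415,255));c,k=cen(m);print("orange top",c,k,cv2.boundingRect(m))
m2=blob(s,(5,120,80),(20,255,255),(230,270,270,320));print("orange side",cen(m2),cv2.boundingRect(m2))
# blue tray patch
for n,im,r in(("top",t,(235,150,320,200)),("side",s,(260,190,290,250))):
    m=blob(im,(100,120,40),(130,255,255),r); print(n,cv2.minAreaRect(cv2.findNonZero(m)))
a=np.hstack([cv2.resize(t[148:272,208:320],None,fx=4.5,fy=4.5,interpolation=2)[:558,:500],cv2.resize(t[210:265,360:412],None,fx=5.7,fy=5.7,interpolation=2)[:290] .repeat(1,0) if 0 else cv2.copyMakeBorder(cv2.resize(t[210:265,360:412],None,fx=5.5,fy=5.5,interpolation=2),0,558-302,0,0,cv2.BORDER_CONSTANT)[:558]])
print(a.shape);cv2.imwrite("pics/c1.png",a)
E
```

```text
top [154.4762 214.381 ] 21 [0.5345 0.283  0.005 ] [132.4938 248.5037] 401 [0.4416 0.3342 0.022 ] dist 0.10609486955358563 yaw -28.812288446556497
side [214.   159.25] 4 [0.5336 0.2839 0.005 ] [185.7344 152.375 ] 192 [0.4401 0.3329 0.018 ] dist 0.10561534523290939 yaw -27.662721162578247
orange top [395.5979 238.3505] 97 (387, 232, 19, 13)
orange side (array([247.6023, 298.8456]), 259) (242, 283, 12, 31)
top ((276.3101806640625, 172.5218963623047), (65.18748474121094, 13.755157470703125), 19.98310661315918)
side ((274.5, 207.5), (15.0, 9.0), 90.0)
(558, 786, 3)
```

View pics/c1.png

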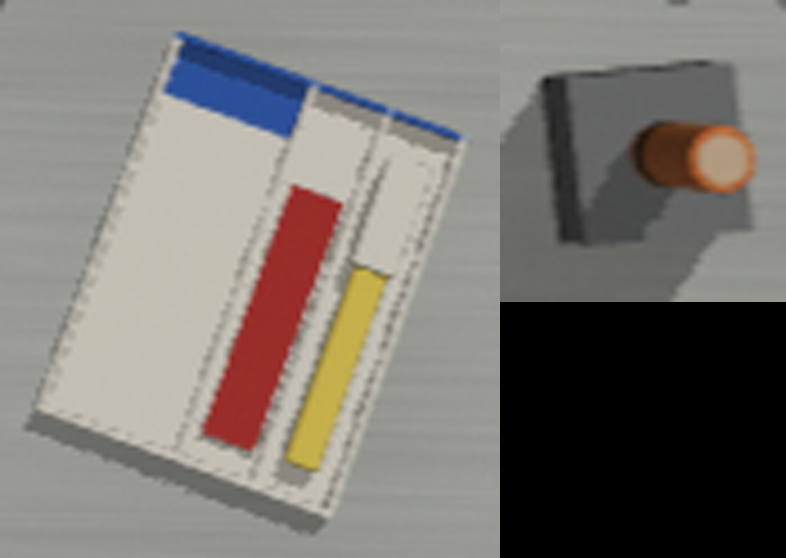

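The crop shows the tray rim corners at about (177,33), (467,137), (326,518) and (38,410). The probe's top disc is at (722,160), and the stand's top-face corners are (566,76), (735,64), (752,230) and (583,243).

```bash
python3 - <<'E'
from h import *
np.set_printoptions(precision=4,suppress=True)
f=lambda L,x0,s,o:(np.array(L,float)-[x0,0])/s+o
T=ray("top",f([(177,33),(467,137),(326,518),(38,410)],0,4.5,(208,148)),.014)
print("tray",T,np.linalg.norm(np.roll(T,-1,0)-T,axis=1))
xa=(T[0]+T[1]-T[2]-T[3])[:2];ya=(T[0]+T[3]-T[1]-T[2])[:2]
yw=np.arctan2(xa[1],xa[0]);print("yaw",np.degrees(yw),np.degrees(np.arctan2(ya[1],ya[0]))-90)
yw=(yw+np.arctan2(ya[1],ya[0])-np.pi/2)/2
c=T.mean(0)[:2];R=np.array([[np.cos(yw),-np.sin(yw)],[np.sin(yw),np.cos(yw)]]);print("c",c,"bay",c+R@[0,.048])
S=ray("top",f([(566,76),(735,64),(752,230),(583,243)],500,5.5,(360,210)),.05);print("stand",S,S.mean(0),np.linalg.norm(np.roll(S,-1,0)-S,axis=1))
print("probe top",ray("top",f([(722,160)],500,5.5,(360,210)),.15))
s=cv2.imread("pics/side0.png")
print(proj("side",np.r_[T,[[*S.mean(0)[:2],.15]],[[*S.mean(0)[:2],.05]]]))
# grip spot
for y in(-28.8,-27.7): print(np.array([.534,.2835])-.08*np.array([np.cos(np.radians(y)),np.sin(np.radians(y))]))
st=sensors.observe();Rm=cv2.Rodrigues(st["ee_rot"])[0];print(Rm,np.degrees(np.arctan2(Rm[1,1],Rm[0,1])))
E
```

```text
tray [[ 0.7018  0.0336  0.014 ]
 [ 0.6424 -0.1435  0.014 ]
 [ 0.4121 -0.0629  0.014 ]
 [ 0.4719  0.1109  0.014 ]] [0.1868 0.244  0.1837 0.2426]
yaw -18.948142801526565 -18.75687175733964
c [ 0.557  -0.0155] bay [0.5725 0.0299]
stand [[ 0.5227 -0.299   0.05  ]
 [ 0.5304 -0.3794  0.05  ]
 [ 0.4521 -0.3873  0.05  ]
 [ 0.444  -0.3073  0.05  ]] [ 0.4873 -0.3433  0.05  ] [0.0808 0.0787 0.0804 0.0792]
probe top [[ 0.4866 -0.343   0.15  ]]
[[280.213  196.727 ]
 [280.3296 242.272 ]
 [198.0261 237.7412]
 [206.3971 193.5909]
 [247.7044 287.5515]
 [247.5723 309.022 ]]
[0.4639 0.322 ]
[0.4632 0.3207]
[[-0.9384  0.3456 -0.0004]
 [ 0.3456  0.9384 -0.0014]
 [-0.0001 -0.0014 -1.    ]] 69.78250951995078
```

Sizes check out: tray 244 x 186 mm, stand 80 mm, and both cameras agree. Moving above the spatula's grip point.

>>> arm_command --deltas '[-0.0, 0, -0.09, 0.06, -0.065, 0, 60, 0, 0, -0.09, 0.12, -0.13, -0.02, 60, 0, 0, -0.09, 0.18, -0.195, -0.05, 60, 0, 0, -0.09, 0.248, -0.266, -0.1, 60, 0, 0, -0.09, 0.248, -0.266, -0.14, 60, 0, 0, -0.09, 0.248, -0.266, -0.14, 60, 0, 0, -0.09, 0.248, -0.266, -0.14, 60, 0, 0, -0.09, 0.248, -0.266, -0.14, 60, 0, 0, -0.09, 0.248, -0.266, -0.14, 60, 0, 0, -0.09, 0.248, -0.266, -0.14, 60, 0, 0, -0.09, 0.248, -0.266, -0.14, 60, 0, 0, -0.09, 0.248, -0.266, -0.14, 60, 0, 0, -0.09, 0.248, -0.266, -0.14, 60]' --force 20

```text
clock: 1.4
position: [0.4634, 0.3219, 0.1063]
ee_rot: [0.765, 3.047, 0.002]
force: [-0.7, -0.3, 0.4]
width: 0.659
gripper_force: 0.0
```

>>> arm_command --deltas '[0, 0, 0, 0, 0, -0.03, 60, 0, 0, 0, 0, 0, -0.05, 60, 0, 0, 0, 0, 0, -0.065, 60, 0, 0, 0, 0, 0, -0.075, 60, 0, 0, 0, 0, 0, -0.083, 60, 0, 0, 0, 0, 0, -0.083, 60, 0, 0, 0, 0, 0, -0.083, 60, 0, 0, 0, 0, 0, -0.083, 45, 0, 0, 0, 0, 0, -0.083, 30, 0, 0, 0, 0, 0, -0.083, 26, 0, 0, 0, 0, 0, -0.083, 15, 0, 0, 0, 0, 0, -0.083, 15, 0, 0, 0, 0, 0, -0.083, 15, 0, 0, 0, 0, 0, -0.083, 15, 0, 0, 0, 0, 0, -0.083, 15, 0, 0, 0, 0, 0, -0.083, 15]' --force 20

```text
clock: 3.0
position: [0.4642, 0.3207, 0.0229]
ee_rot: [0.768, 3.046, 0.001]
force: [-0.5, 0.3, 3.4]
width: 0.263
gripper_force: 20.0
```

>>> arm_command --deltas '[0, 0, 0, 0, 0, 0.01, 15, 0, 0, 0, 0, 0, 0.03, 15, 0, 0, 0, 0, 0, 0.06, 15, 0, 0, 0, 0, 0, 0.08, 15, 0, 0, 0.03, 0.01, -0.03, 0.08, 15, 0, 0, 0.06, 0.024, -0.07, 0.08, 15, 0, 0, 0.09, 0.037, -0.11, 0.08, 15, 0, 0, 0.105, 0.05, -0.15, 0.08, 15, 0, 0, 0.105, 0.062, -0.19, 0.08, 15, 0, 0, 0.105, 0.075, -0.23, 0.08, 15, 0, 0, 0.105, 0.085, -0.26, 0.08, 15, 0, 0, 0.105, 0.092, -0.278, 0.08, 15, 0, 0, 0.105, 0.094, -0.286, 0.08, 15, 0, 0, 0.105, 0.094, -0.286, 0.08, 15, 0, 0, 0.105, 0.094, -0.286, 0.08, 15, 0, 0, 0.105, 0.094, -0.286, 0.08, 15, 0, 0, 0.105, 0.094, -0.286, 0.08, 15, 0, 0, 0.105, 0.094, -0.286, 0.08, 15]' --force 25

```text
clock: 4.8
position: [0.5578, 0.0354, 0.1028]
ee_rot: [-0.513, -3.099, -0.0]
force: [1.0, 1.4, -1.0]
width: 0.258
gripper_force: 25.0
```

```bash
python3 - <<'E'
from h import *
np.set_printoptions(precision=4,suppress=True)
t=optics.get_image("top");s=optics.get_image("side");o=sensors.observe();p=o["position"];print(p,o["force"],o["width"])
cv2.imwrite("pics/t2r.png",t);cv2.imwrite("pics/s2r.png",s)
print(proj("top",[p]),proj("side",[p]))
z=p[2]-.0229
u,v=proj("top",[p])[0].astype(int);U,V=proj("side",[p])[0].astype(int)
a=[cv2.resize(i[max(0,y-60):max(0,y-60)+120,x-65:x+65],None,fx=3,fy=3,interpolation=2) for i,x,y in((t,u,v),(s,U,V))]
cv2.imwrite("pics/c2.png",np.hstack(a));print(u-65,v-60,U-65,V-60)
E
```

```text
[0.5579 0.035  0.1028] [ 0.2762  0.2397 -1.5932] 0.2610602620720321
[[244.3525 206.4512]] [[237.0571 185.0745]]
179 146 172 125
```

View pics/c2.png

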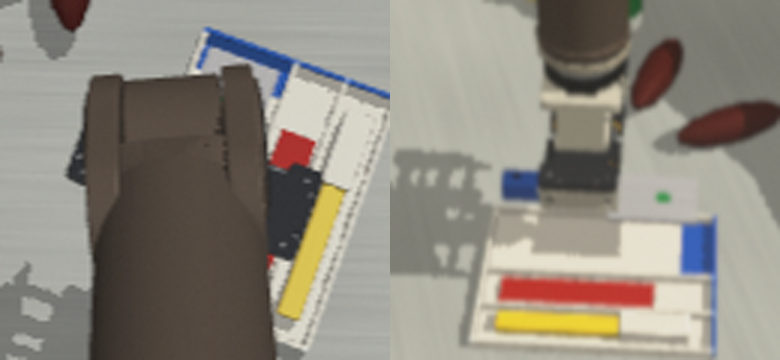

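The side crop shows the spatula held level with the dot at full-image pixel (263,191), above the wide compartment. Top is hidden by the arm.

```bash
python3 - <<'E'
from h import *
np.set_printoptions(precision=4,suppress=True)
s=cv2.imread("pics/s2r.png");g,k=cen(blob(s,(45,80,30),(85,255,255),(255,182,272,198)));b,kb=cen(blob(s,(100,120,40),(130,255,255),(208,175,222,195)))
p=np.array([.5579,.035,.1028]);G=ray("side",[g],.085)[0];B=ray("side",[b],.095)[0]
print(g,k,G-p,b,kb,B-p)
c=np.array([np.cos(np.radians(-18.85)),np.sin(np.radians(-18.85))]);print(.08*c,np.degrees(np.arctan2(*(G-p)[1::-1])), np.degrees(np.arctan2(*(G-B)[1::-1])))
E
```

```text
[262.5 190.5] 8 [ 0.0737 -0.0258 -0.0178] [214.8904 186.0548] 73 [-0.0646  0.0213 -0.0078]
[ 0.0757 -0.0258] -19.315600378973457 -18.801608178746736
```

>>> arm_command --deltas '[0, 0, 0, 0, 0, -0.015, 15, 0, 0, 0, 0, 0, -0.03, 15, 0, 0, 0, 0, 0, -0.04, 15, 0, 0, 0, 0, 0, -0.045, 15, 0, 0, 0, 0, 0, -0.05, 15, 0, 0, 0, 0, 0, -0.05, 15, 0, 0, 0, 0, 0, -0.05, 15]'

```text
clock: 5.6
position: [0.5582, 0.0345, 0.053]
ee_rot: [0.515, 3.099, 0.0]
force: [-0.8, -0.5, -1.1]
width: 0.259
gripper_force: 25.0
```

The spatula is aligned in the hand to within 2 mm. Setting it down gently and releasing with a small opening.

>>> arm_command --deltas '[0, 0, 0, 0, 0, -0.01, 15, 0, 0, 0, 0, 0, -0.018, 15, 0, 0, 0, 0, 0, -0.022, 15, 0, 0, 0, 0, 0, -0.0245, 15, 0, 0, 0, 0, 0, -0.0258, 15, 0, 0, 0, 0, 0, -0.0258, 15, 0, 0, 0, 0, 0, -0.0258, 15]'

```text
clock: 6.3
position: [0.5581, 0.0345, 0.027]
ee_rot: [0.515, 3.099, 0.0]
force: [-0.1, -0.1, -1.9]
width: 0.258
gripper_force: 25.0
```

>>> arm_command --deltas '[0, 0, 0, 0, 0, 0, 26, 0, 0, 0, 0, 0, 0, 28, 0, 0, 0, 0, 0, 0, 32, 0, 0, 0, 0, 0, 0, 36, 0, 0, 0, 0, 0, 0, 36, 0, 0, 0, 0, 0, 0, 36, 0, 0, 0, 0, 0, 0.01, 36, 0, 0, 0, 0, 0, 0.03, 36, 0, 0, 0, 0, 0, 0.06, 36, 0, 0, 0, 0, 0, 0.11, 50, 0, 0, 0, 0, 0, 0.16, 50, 0, 0, 0, 0, 0, 0.2, 50, 0, 0, 0, 0, 0, 0.2, 50, 0, 0, 0, 0, 0, 0.2, 50]'

```text
clock: 7.7
position: [0.5583, 0.0346, 0.2284]
ee_rot: [0.515, 3.097, 0.002]
force: [-1.0, -0.4, -0.7]
width: 0.544
gripper_force: 0.0
```

>>> arm_command --deltas '[0, 0, 0, -0.008, -0.04, 0, 70, 0, 0, 0, -0.016, -0.085, 0, 70, 0, 0, 0, -0.025, -0.13, 0, 70, 0, 0, 0, -0.033, -0.175, 0, 70, 0, 0, 0, -0.042, -0.22, 0, 70, 0, 0, 0, -0.05, -0.265, 0, 70, 0, 0, 0, -0.059, -0.31, 0, 70, 0, 0, 0, -0.067, -0.35, 0, 70, 0, 0, 0, -0.0713, -0.3776, 0, 70, 0, 0, 0, -0.0713, -0.3776, 0, 70, 0, 0, 0, -0.0713, -0.3776, 0, 70, 0, 0, 0, -0.0713, -0.3776, 0, 70, 0, 0, 0, -0.0713, -0.3776, 0, 70, 0, 0, 0, -0.0713, -0.3776, 0, 70]'

```text
clock: 9.1
position: [0.4871, -0.3419, 0.2268]
ee_rot: [-0.512, -3.099, -0.001]
force: [-0.4, 0.3, 1.0]
width: 0.766
gripper_force: 0.0
```

```bash
python3 - <<'E'
from h import *
np.set_printoptions(precision=4,suppress=True)
t=optics.get_image("top");s=optics.get_image("side");print(sensors.observe()["position"])
for n,im,r1,r2 in(("top",t,(235,160,300,215),(220,180,262,245)),("side",s,(235,195,272,215),(200,190,245,220))):
    g,k=cen(blob(im,(45,80,30),(85,255,255),r1)); b,kb=cen(blob(im,(100,120,40),(130,255,255),r2))
    G=ray(n,[g],.009)[0];B=ray(n,[b],.026)[0]
    print(n,g,k,G,b,kb,B,np.hypot(*(G-B)[:2]),np.degrees(np.arctan2(*(G-B)[1::-1])))
a=[cv2.resize(t[130:280,180:313],None,fx=3,fy=3,interpolation=2),cv2.resize(s[180:330,185:318],None,fx=3,fy=3,interpolation=2)]
cv2.imwrite("pics/c3.png",np.hstack(a))
E
```

```text
[ 0.487  -0.3424  0.227 ]
top [256.1364 180.4545] 22 [0.6338 0.0078 0.009 ] [242.1337 217.2529] 344 [0.5321 0.0428 0.026 ] 0.10750457054366022 -18.956509902557336
side [nan nan] 0 [nan nan nan] [218.2234 202.9681] 94 [0.4984 0.0483 0.026 ] nan nanh.py:16: RuntimeWarning: Mean of empty slice.
  ys,xs=np.nonzero(m); return np.array([xs.mean(),ys.mean()]),len(xs)
  ret = ret.dtype.type(ret / rcount)
```

View pics/c3.png

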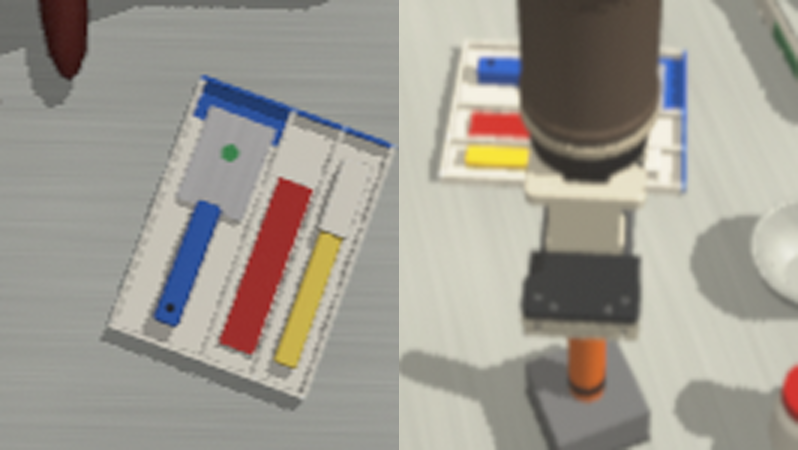

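The spatula lies flat in the wide compartment with its blade at the blue end and its dot at (0.634, 0.008). Now the probe grasp.

>>> arm_command --deltas '[0, 0, 0, 0, -0.0006, -0.03, 70, 0, 0, 0, 0, -0.0006, -0.06, 70, 0, 0, 0, 0, -0.0006, -0.08, 70, 0, 0, 0, 0, -0.0006, -0.095, 70, 0, 0, 0, 0, -0.0006, -0.107, 70, 0, 0, 0, 0, -0.0006, -0.107, 70, 0, 0, 0, 0, -0.0006, -0.107, 60, 0, 0, 0, 0, -0.0006, -0.107, 45, 0, 0, 0, 0, -0.0006, -0.107, 34, 0, 0, 0, 0, -0.0006, -0.107, 30, 0, 0, 0, 0, -0.0006, -0.107, 20, 0, 0, 0, 0, -0.0006, -0.107, 20, 0, 0, 0, 0, -0.0006, -0.107, 20, 0, 0, 0, 0, -0.0006, -0.107, 20, 0, 0, 0, 0, -0.0006, -0.107, 20, 0, 0, 0, 0, -0.0006, -0.107, 20]' --force 25

```text
clock: 10.8
position: [0.4868, -0.3437, 0.1201]
ee_rot: [0.515, 3.099, 0.0]
force: [-0.4, 1.5, 3.6]
width: 0.325
gripper_force: 25.0
```

>>> arm_command --deltas '[0, 0, 0, 0, 0, 0.01, 20, 0, 0, 0, 0, 0, 0.03, 20, 0, 0, 0, 0, 0, 0.06, 20, 0, 0, 0, 0, 0, 0.09, 20, 0, 0, 0, 0, 0, 0.1, 20, 0, 0, 0, 0.015, 0.035, 0.1, 20, 0, 0, 0, 0.03, 0.075, 0.1, 20, 0, 0, 0, 0.05, 0.115, 0.1, 20, 0, 0, 0, 0.065, 0.155, 0.1, 20, 0, 0, 0, 0.08, 0.195, 0.1, 20, 0, 0, 0, 0.1, 0.235, 0.1, 20, 0, 0, 0, 0.115, 0.275, 0.1, 20, 0, 0, 0, 0.13, 0.31, 0.1, 20, 0, 0, 0, 0.14, 0.335, 0.1, 20, 0, 0, 0, 0.147, 0.3517, 0.1, 20, 0, 0, 0, 0.147, 0.3517, 0.1, 20, 0, 0, 0, 0.147, 0.3517, 0.08, 20, 0, 0, 0, 0.147, 0.3517, 0.06, 20, 0, 0, 0, 0.147, 0.3517, 0.05, 20, 0, 0, 0, 0.147, 0.3517, 0.05, 20]' --force 25

```text
clock: 12.8
position: [0.6324, 0.0064, 0.1684]
ee_rot: [-0.517, -3.096, 0.002]
force: [0.0, 0.0, -1.7]
width: 0.317
gripper_force: 25.0
```

>>> arm_command --deltas '[0, 0, 0, 0, 0, -0.01, 20, 0, 0, 0, 0, 0, -0.02, 20, 0, 0, 0, 0, 0, -0.025, 20, 0, 0, 0, 0, 0, -0.025, 20, 0, 0, 0, 0, 0, -0.025, 20]'

```text
clock: 13.3
position: [0.6338, 0.008, 0.145]
ee_rot: [0.515, 3.099, 0.0]
force: [0.2, -0.1, -0.9]
width: 0.323
gripper_force: 25.0
```

```bash
python3 - <<'E'
from h import *
np.set_printoptions(precision=4,suppress=True)
s=optics.get_image("side");t=optics.get_image("top");o=sensors.observe();p=o["position"];print(p,o["force"],o["width"])
cv2.imwrite("pics/s4r.png",s);cv2.imwrite("pics/t4r.png",t)
print(proj("side",[p-[0,0,.115],p-[0,0,.07],[.6338,.008,.009]]))
a=[cv2.resize(i,None,fx=k,fy=k,interpolation=2) for i,k in((s[165:235,225:305],8),)]
cv2.imwrite("pics/c4.png",a[0])
E
```

```text
[0.634  0.0081 0.1454] [ 0.7988  0.7147 -0.7498] 0.32414113642880976
[[262.8208 202.7638]
 [263.2672 192.7976]
 [262.5653 207.3511]]
```

View pics/c4.png

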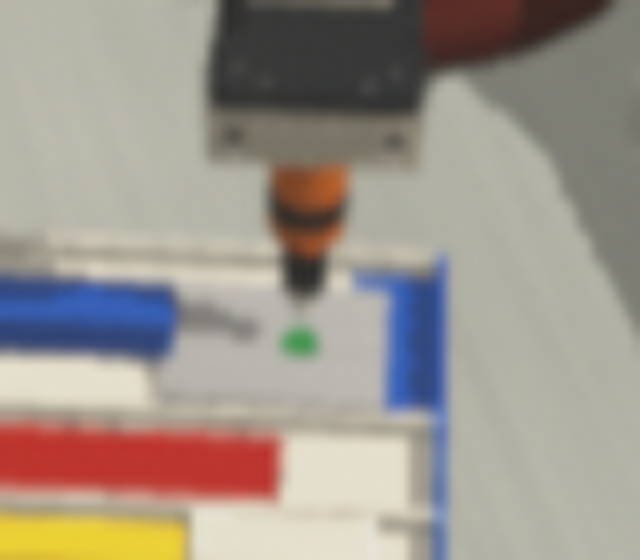

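The side crop shows the probe upright with its tip right above the dot. The dot is at full-image pixel (262.4,207.8) against a predicted (262.6,207.4). Lowering with force checks.

>>> arm_command --deltas '[0, 0, 0, 0, 0, -0.01, 20, 0, 0, 0, 0, 0, -0.016, 20, 0, 0, 0, 0, 0, -0.018, 20, 0, 0, 0, 0, 0, -0.018, 20, 0, 0, 0, 0, 0, -0.018, 20, 0, 0, 0, 0, 0, -0.018, 20]'

```text
clock: 14.0
position: [0.6339, 0.008, 0.1272]
ee_rot: [0.515, 3.099, 0.0]
force: [-0.2, -0.0, -1.6]
width: 0.325
gripper_force: 25.0
```

```bash
python3 - <<'E'
from h import *
F=[]
for i in range(10): optics.get_image("side");o=sensors.observe();F.append(o["force"][2])
print(o["position"],np.mean(F),np.std(F))
E
```

```text
[0.63369233 0.00800868 0.12695928] -1.4261963490772431 0.363087651305464
```

>>> arm_command --deltas '[0, 0, 0, 0, 0, -0.002, 20, 0, 0, 0, 0, 0, -0.004, 20, 0, 0, 0, 0, 0, -0.006, 20, 0, 0, 0, 0, 0, -0.006, 20, 0, 0, 0, 0, 0, -0.006, 20]'

```text
clock: 15.0
position: [0.6338, 0.008, 0.121]
ee_rot: [0.515, 3.099, 0.0]
force: [-0.1, 0.5, 1.4]
width: 0.322
gripper_force: 25.0
```

```bash
python3 - <<'E'
from h import *
F=[]
for i in range(20): optics.get_image("side");o=sensors.observe();F.append(o["force"][2])
print(o["position"],np.mean(F),np.std(F),o["width"])
E
```

```text
[0.63373487 0.00796379 0.12094629] 1.2308948950384209 0.531940111616142 0.32287012305907403
```

>>> arm_command --deltas '[0, 0, 0, 0, 0, -0.0006, 20, 0, 0, 0, 0, 0, -0.0012, 20, 0, 0, 0, 0, 0, -0.0012, 20, 0, 0, 0, 0, 0, -0.0012, 20]'

```text
clock: 16.4
position: [0.6337, 0.008, 0.1198]
ee_rot: [0.515, 3.099, 0.0]
force: [1.7, -0.0, 1.7]
width: 0.32
gripper_force: 25.0
```

```bash
python3 - <<'E'
from h import *
F=[]
for i in range(40): s=optics.get_image("side");o=sensors.observe();F.append(o["force"])
print(o["clock"],o["position"],np.mean(F,0),np.std(F,0)[2],o["width"])
t=optics.get_image("top")
cv2.imwrite("pics/c5.png",np.hstack([cv2.resize(s[150:250,190:320],None,fx=3,fy=3,interpolation=2),cv2.resize(t[150:250,190:320],None,fx=3,fy=3,interpolation=2)]))
E
```

```text
18.4 [0.63369801 0.00802573 0.11975481] [0.63785464 0.3757742  1.75906578] 0.48616600813166977 0.3252545608495956
```

View pics/c5.png

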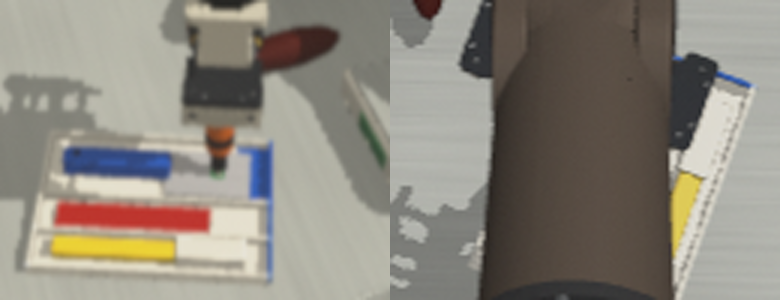

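The tip rests on the dot. The contact force is about 3.2 N, or 5.5 mm in, while geometry gives about 4.3 mm, so it is roughly half way in. The other items near the tray look undisturbed. Handing in.

```bash
python3 -c "
from cell import arm
print(arm.sign_off())"
```

```text
the job is handed in; nothing more can be done
None
```

I handed in the job at about 18.5 s: the spatula is flat in the wide compartment with its blade at the blue end, and the probe is held upright with its tip on the green dot, pushed about half way in (about 3.2 N).

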